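Load the gravity-feed battery dispenser in order

ROBOT

A 7-joint arm with a two-finger parallel gripper is mounted at the origin on a cart in front of the work surface, level with it; the furniture and walls round the work are solid. World frame = base frame: x ahead of the robot, y to its left, z up, the work surface at z = 0. Lengths are in mm, angles in rad, forces in N, time in s.
With the tool pointing down it reaches from about 400 to 850 mm from the base axis. Payload 4.4 kg.
Tool frame: the origin (TCP) lies on the mounting face of the last link; the fingertips stand 199 mm ahead of it and the grasp point (between the pads) lies manip.grasp_offset ahead of it (manip.grasp_offset is the distance from the TCP to the grasp point, in mm); z points along the fingers, y is the line along which they close (so a half turn about z gives the same grasp; the last joint's range is limited). The gripper opens to 94 mm and grips with 3 to 60 N. Pads are 16 mm wide; open, the fingers measure 119 mm over their backs; the gripper's body (75 mm by 177 mm) begins 78 mm behind the grasp point.
Start: joints at [1.24, 0.628, 0.038, 1.517, -0.027, 0.996, -0.02], TCP at [170.136, -627.351, 404.678] pointing down, gripper open.
Joint ranges: [-3.06, 3.06], [-0.37, 2.12], [-1.25, 1.32], [0.18, 2.47], [-1.1, 4.24], [0.23, 1.98], [-2.94, 2.94]. Speed limits (rad/s): [2.57, 2.57, 3.14, 3.14, 3.14, 3.14, 3.14].

INTERFACE

Orientations are given as a rotation vector (axis times angle).
In Python, from workcell import manip, imaging, job gives the robot as it stands. The module is installed in compiled form; this text tells all that it offers.
- The arm moves only by the tool play_rows, never from a script. Its argument "commands" is a list of rows, each an object with "dp": the shift along the tool's x, y, z in m, a list of three; "twist": the turn, a rotation vector about the tool's x, y, z in degrees, a list of three; "gripper": the finger opening in m, from 0 to 0.094. In form: [{"dp": [x, y, z], "twist": [ax, ay, az], "gripper": gripper}, ...]. A call has 1 to 20 rows; each row shifts and turns the commanded pose from where the row before left it, along the tool's axes as they then stand; what a row does not reach is not made up. A row lasts 1/10 s, in which the tool goes at most 50 mm and 8.59 degrees, less where a joint would pass 70% of its speed; a pose out of reach is approached as far as the arm can. A call is refused whole if a number of a shift passes 0.05 or a number of a turn 8.59, either way. A call with a gripper value outside its range is refused whole. The fingers move at their own pace and stop on an object; the grip force is fixed at half the most. Time passes only in rows, so rows that do not move let the fingers close. It gives the time, the measured TCP pose, the force, the opening and the grip force at its end, in the units of the state.
- manip.sense(): the state, without advancing time (a new reading comes with each control period).
- imaging.read_camera(name): name is "scene" or "top" or "wrist"; returns a dict with "img" (400x640x3 uint8, blue, green, red), "K" (3x3 intrinsics, pixels), "k1" (the pictures are not rectified: a ray, as slopes to the right and down, at radius r is drawn at 1 + k1 r^2 times it, then the intrinsics apply), "rvec" (rotation vector, rad) and "tvec" (3), from world to camera coordinates, as OpenCV has them; the wrist camera has in their place "T_tool_cam" (4x4, takes a point from camera to tool coordinates, whose origin is the TCP and whose axes are the flange's). Camera axes: x right, y down, z forward; pixel columns grow to the right and rows downward; lengths in mm; the calibration is good to about 2 mm. A picture is of the moment at which its call begins: read the wrist's pose just before it. There is no depth.
- job.sign_off(): hands the job in; it is judged then, once.
The state is a dict: "clock": time; "joint_pos": joint angles; "joint_vel": joint speeds; "tau": joint torques, N m; "eef_pos": TCP position; "tool_rot": TCP orientation; "ft_force": force on the tool from outside, world axes, zero at the start; "moment": the same for the moment, N m; "width": finger opening in mm; "grasp_force": force on a finger pad.
Only numpy, scipy, OpenCV 4.12 (cv2) and the standard library are available. Lean on these libraries where they do the work, as an engineer would, in place of code of your own. Each camera call takes 0.05 s, during which the arm holds its last target. There are 200 camera calls.

TASK

Load the three spare batteries into the white gravity-feed dispenser so that the thick one will come out first, then the medium one, then the slim one: one at a time, lay each on the sprung flap in the loading shaft at the top, push it down through the flap, and see it roll down to the queue before the next is loaded. In the end all three lie in line on the ramp, the flap is shut, and the calculator, stapler and tape roll are where they were.

Things in the scene. Friction and masses are not known exactly. Their poses are not given: they have to be found in the camera images.
- magazine: White gravity-feed battery dispenser, fixed to the desk, foot plate 138 x 90 mm, 122 mm high. Origin: centre of its underside; x from its exit to its back, y along its width, z up. The ramp (52.5 mm wide between the side walls) falls at 20 degrees to a 16 mm high stop at x = -55 mm; a fixed clear cover lies 30 mm above it. The loading shaft stands at the back. Smooth, low friction.
- mouth (a point): point in the open-topped loading shaft just over the flap: x 31, y 0, z 110 mm in the magazine's frame, same axes. Inside, the shaft spans x 14 to 52, y -26.25 to 26.25 mm; walls 5 mm. Walls at +-y reach z 122 mm, then flare out to z 130. Front and back walls have a finger notch 30 mm wide, cut down to z 108, for fingers closing along x that hold a battery lying along y.
- flap (a joint): Sprung steel flap across the shaft, hinged along y on its back wall (x 52, z 106 mm), 30 mm long. 0 = shut (free edge 15 degrees below level), grows as it is pushed down, rad, stop at 1.25. It carries a battery laid on it, which leans on the front wall. Pushed with 3 to 20 N (again if it sticks), e.g. by closed fingertips, until its top is some 24 mm below the hinge, the battery drops and rolls to the stop.
- thick_mid (a point): centre of the thick battery: a cylinder 26 mm in diameter and 50 mm long (with a small nub 2 mm long at its +y end), steel with a black sleeve, lying on its side on the desk; its y axis runs along its length. It can roll.
- medium_mid (a point): centre of the medium battery: a cylinder 20 mm in diameter and 50 mm long (with a small nub 2 mm long at its +y end), steel with a black sleeve, lying on its side on the desk; its y axis runs along its length. It can roll.
- slim_mid (a point): centre of the slim battery: a cylinder 16 mm in diameter and 50 mm long (with a small nub 2 mm long at its +y end), steel with a black sleeve, lying on its side on the desk; its y axis runs along its length. It can roll.
- place1 (a point): where the centre of the thick battery lies when it is number 1 in the queue on the ramp, counted from the stop; axes of the magazine
- place2 (a point): where the centre of the medium battery lies when it is number 2 in the queue on the ramp, counted from the stop; axes of the magazine
- place3 (a point): where the centre of the slim battery lies when it is number 3 in the queue on the ramp, counted from the stop; axes of the magazine
- calculator: white desk calculator, 140 x 70 x 14 mm; bystander, origin under its centre
- the_stapler: stapler, 150 x 38 x 46 mm; bystander, origin under its centre
- tape: roll of tan tape lying flat, 92 mm wide, 48 mm high; bystander, origin under its centre
- thick_cell: the thick battery; origin on its surface, at mid-length; prefer point thick_mid
- medium_cell: the medium battery; origin on its surface, at mid-length; prefer point medium_mid
- slim_cell: the slim battery; origin on its surface, at mid-length; prefer point slim_mid

How it is judged (in metres and radians):
On the way, in this order (a step that is already met when the one before it is completed fails the run):
1. the thick battery lies in the mouth, on the flap (distance between thick_mid and mouth below 0.018 m), for 0.05 s.
2. the thick battery has gone through the flap and rolled down to place 1 (distance between thick_mid and place1 below 0.01 m), for 0.2 s.
3. the medium battery lies in the mouth, on the flap (distance between medium_mid and mouth below 0.018 m), for 0.05 s.
4. the medium battery has gone through the flap and rolled down to place 2 (distance between medium_mid and place2 below 0.01 m), for 0.2 s.
5. the slim battery lies in the mouth, on the flap (distance between slim_mid and mouth below 0.018 m), for 0.05 s.
At the end, for the whole second after the job is handed in: The thick, medium and slim batteries lie at rest on the ramp as first, second and third from the stop, each centre within 10 mm of its place; the flap is shut (below 0.15 rad) (distance between thick_mid and place1 below 0.01 m and distance between medium_mid and place2 below 0.01 m and distance between slim_mid and place3 below 0.01 m and linear speed of each of thick_cell, medium_cell, slim_cell below 0.02 m/s and value of joint flap below 0.15 rad); the robot touches nothing.
It fails at once if the calculator, the stapler or the tape roll is moved by more than 20 mm (distance of any of calculator, the_stapler, tape from where it was at the start of the episode above 0.02 m).
It also fails if it takes over 72 s, if anything falls off the work surface, if the arm or the gripper's body presses on something with over 40 N, if the wrist force passes 120 N, or if a joint passes its speed limit or range.

## Working session

There is one attempt and no reset: what is moved stays moved. The work goes in short steps, Python scripts to look and compute and a tool call to move; the robot and the scene stay as the last step left them, time stands still between calls to the robot, and variables do not carry over. Pictures are saved under pics/ and viewed, at most 10 in all, crops included, and the job is handed in when it is done.

Besides the shell and the picture viewer there is one more tool, called after "Call:" by a JSON object that holds its "fn" and its "kwargs". play_rows: Moves the arm, as the interface text tells. Its arguments: {"type":"object","properties":{"commands":{"type":"array","items":{"type":"object","properties":{"dp":{"type":"array","items":{"type":"number"}},"twist":{"type":"array","items":{"type":"number"}},"gripper":{"type":"number"}}}}},"required":["commands"]}

```bash
mkdir -p pics
cat > h.py <<'E'
from workcell import manip, imaging, job
import numpy as np, cv2
from scipy.spatial.transform import Rotation as R
def grab(n,save=None):
    s=manip.sense(); c=imaging.read_camera(n)
    if n=='wrist':
        T=np.eye(4);T[:3,:3]=R.from_rotvec(s['tool_rot']).as_matrix();T[:3,3]=s['eef_pos']
        M=np.linalg.inv(T@np.array(c['T_tool_cam']))
    else:
        M=np.eye(4);M[:3,:3]=cv2.Rodrigues(np.array(c['rvec'],float))[0];M[:3,3]=np.ravel(c['tvec'])
    c['M']=M
    if save: cv2.imwrite(f'pics/{save}.png',c['img'])
    return c
def proj(c,P):
    P=np.atleast_2d(P);q=P@c['M'][:3,:3].T+c['M'][:3,3];s=q[:,:2]/q[:,2:]
    s=s*(1+c['k1']*(s**2).sum(1,keepdims=True));K=np.array(c['K'])
    return s@K[:2,:2].T+K[:2,2]
def back(c,uv,z):
    K=np.array(c['K']);d=np.array([c['k1'],0,0,0],float)
    out=[]
    s=(np.atleast_2d(uv)-K[:2,2])@np.linalg.inv(K[:2,:2]).T
    u=s.copy()
    for _ in range(20): u=s/(1+c['k1']*(u**2).sum(1,keepdims=True))
    Rm=c['M'][:3,:3];o=-Rm.T@c['M'][:3,3]
    d=np.c_[u,np.ones(len(u))]@Rm
    return o+d*((z-o[2])/d[:,2])[:,None]
E
python3 - <<'E'
from h import *
np.set_printoptions(precision=3,suppress=True)
print(manip.sense(),manip.grasp_offset)
for n in('scene','top','wrist'):
    c=grab(n,n+'0'); print(n,c['K'],c['k1'],np.linalg.inv(c['M']))
a=[cv2.imread(f'pics/{n}0.png') for n in('scene','top')]
E
```

```text
{'clock': 0.0, 'joint_pos': array([ 1.24 ,  0.629,  0.038,  1.518, -0.027,  0.996, -0.02 ]), 'joint_vel': array([ 0.001, -0.002, -0.   , -0.   ,  0.002, -0.   ,  0.   ]), 'tau': array([ -0.   , -54.973,   1.144, -18.663,  -0.052,   0.023,   0.   ]), 'eef_pos': array([ 170.075, -627.06 ,  403.771]), 'tool_rot': array([-3.112, -0.414,  0.   ]), 'ft_force': array([0.418, 0.098, 0.924]), 'moment': array([-0.016, -0.003, -0.006]), 'grasp_force': 0.0, 'width': 94.25255791949648} 180.4
scene [[370.006   0.    307.9  ]
 [  0.    370.006 206.04 ]
 [  0.      0.      1.   ]] 0.0047356719053660255 [[ -0.795  -0.472   0.381 119.577]
 [ -0.607   0.62   -0.497 482.302]
 [ -0.002  -0.626  -0.78  916.38 ]
 [  0.      0.      0.      1.   ]]
top [[418.463   0.    315.425]
 [  0.    418.463 198.714]
 [  0.      0.      1.   ]] -0.07536574734188566 [[   0.039   -0.977    0.212  207.89 ]
 [  -0.999   -0.039    0.005  -36.985]
 [   0.004   -0.212   -0.977 1522.285]
 [   0.       0.       0.       1.   ]]
wrist [[344.767   0.    318.152]
 [  0.    344.767 197.017]
 [  0.      0.      1.   ]] -0.006654760337085678 [[   0.261   -0.93    -0.258  245.759]
 [  -0.965   -0.252   -0.067 -606.552]
 [  -0.003    0.267   -0.964  384.006]
 [   0.       0.       0.       1.   ]]
```

View pics/top0.png

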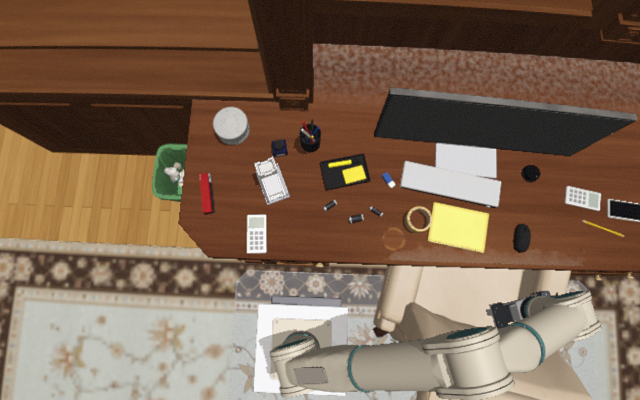

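View pics/scene0.png

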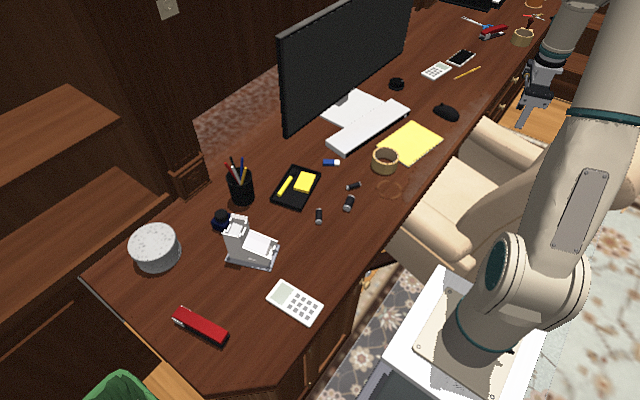

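The top view shows the batteries near (330,204), (357,218) and (376,211), and the dispenser near (270,180). The tape is at (418,219), the calculator at (257,234) and the stapler at (206,193). Next I'll enlarge those areas.

Run:
```python
import cv2,numpy as np
t=cv2.imread('pics/top0.png');s=cv2.imread('pics/scene0.png')
r=lambda im,x,y,w,h,k:cv2.resize(im[y:y+h,x:x+w],None,fx=k,fy=k,interpolation=cv2.INTER_CUBIC)
a=np.hstack([r(t,245,150,50,60,6),r(t,317,190,80,60,6)[:, :480]])  #300+480 x360
b=np.hstack([r(s,215,205,75,70,3.4)[:238],r(s,305,170,70,60,4)[:238]])
im=np.zeros((600,800,3),np.uint8);im[:360,:780]=a;im[360:360+b.shape[0],:b.shape[1]]=b
cv2.imwrite('pics/m1.png',im)
```

```text
(no output)
```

View pics/m1.png

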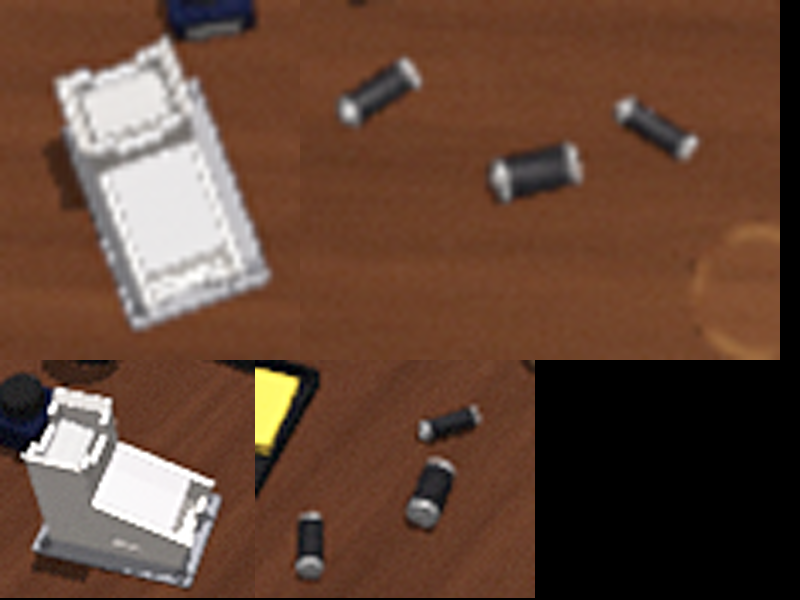

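```bash
cat > fit.py <<'E'
from h import *
from scipy.optimize import least_squares
np.set_printoptions(precision=1,suppress=True)
t=grab('top');s=grab('scene')
tp=lambda x,y:(245+(x+.5)/6-.5,150+(y+.5)/6-.5)
tb=lambda x,y:(317+(x-300+.5)/6-.5,190+(y+.5)/6-.5)
sp=lambda x,y:(215+(x+.5)/3.4-.5,205+(y-360+.5)/3.4-.5)
sb=lambda x,y:(305+(x-255+.5)/4-.5,170+(y-360+.5)/4-.5)
obs=[(t,tp(136,326),(-69,45,0)),(t,tp(268,278),(-69,-45,0)),(s,sp(187,585),(-69,45,0)),(s,sp(220,490),(-69,-45,0)),(s,sp(36,548),(69,45,0))]
W=lambda p,L:np.array([p[0]+np.cos(p[2])*L[0]-np.sin(p[2])*L[1],p[1]+np.sin(p[2])*L[0]+np.cos(p[2])*L[1],L[2]])
f=lambda p:np.concatenate([proj(c,W(p,L))[0]-uv for c,uv,L in obs])
r=least_squares(f,[600,50,.3]);p=r.x;print(p,np.degrees(p[2]),f(p))
print('mouth',W(p,(31,0,110)))
for n,a,b,sa,sb_,z in [('medium',(348,112),(408,72),(310,575),(310,517),10),('thick',(500,180),(572,165),(425,515),(442,465),13),('slim',(625,108),(687,148),(425,434),(475,413),8)]:
    A=back(t,[tb(*a),tb(*b)],z);B=back(s,[sb(*sa),sb(*sb_)],z)
    for Q in(A,B):
        d=Q[1]-Q[0];print(n,Q.mean(0),np.linalg.norm(d),np.degrees(np.arctan2(d[1],d[0])))
im=t['img'].copy();im2=s['img'].copy()
for L in [(x,y,z) for x,z in((9,122),(57,122),(14,106),(52,106)) for y in(-26.25,26.25)]+[(x,y,0) for x in(-69,69) for y in(-45,45)]:
    for c,i in((t,im),(s,im2)):
        u=proj(c,W(p,L))[0];i[int(round(u[1])),int(round(u[0]))]=(0,0,255)
k=lambda i,x,y:cv2.resize(i[y:y+75,x:x+75],None,fx=5,fy=5,interpolation=cv2.INTER_NEAREST)
cv2.imwrite('pics/fit.png',np.hstack([k(im,235,140),k(im2,212,202)]))
E
python3 fit.py
```

```text
[592.3 131.1   0.4] 22.654553820849948 [ 0.6 -0.1  1.4 -0.3  0.4 -0.   0.4  1.5 -1.3 -0. ]
mouth [620.9 143.  110. ]
medium [514.3 -83.   10. ] 44.75623028335372 -53.66158377908919
medium [513.3 -83.6  10. ] 55.983704401273855 -53.66415922153622
thick [ 467.5 -180.8   13. ] 45.11869962240192 -75.91917240266797
thick [ 467.2 -185.5   13. ] 53.79800779558253 -71.05765742906567
slim [ 498.9 -254.6    8. ] 45.06480968841526 -121.45829696813979
slim [ 497.2 -256.5    8. ] 48.789539860167125 -114.33358870532157
```

View pics/fit.png

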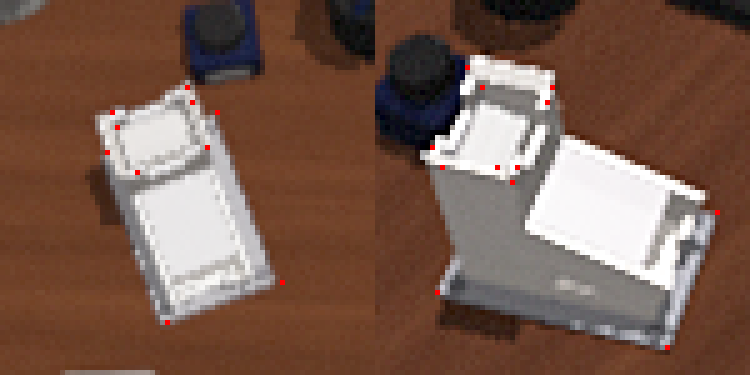

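The fit agrees in both views to about 1 px. I'll head for a hover above the batteries.

Call:
{"fn": "play_rows", "kwargs": {"commands": [{"dp": [0.045, -0.018, 0], "twist": [0, 0, 0], "gripper": 0.06}, {"dp": [0.045, -0.018, 0], "twist": [0, 0, 0], "gripper": 0.06}, {"dp": [0.045, -0.018, 0], "twist": [0, 0, 0], "gripper": 0.06}, {"dp": [0.045, -0.018, 0], "twist": [0, 0, 0], "gripper": 0.06}, {"dp": [0.045, -0.018, 0], "twist": [0, 0, 0], "gripper": 0.06}, {"dp": [0.045, -0.018, 0], "twist": [0, 0, 0], "gripper": 0.06}, {"dp": [0, 0, 0], "twist": [0, 0, -8.3], "gripper": 0.06}, {"dp": [0, 0, 0], "twist": [0, 0, -8.3], "gripper": 0.06}, {"dp": [0, 0, 0], "twist": [0, 0, -8.3], "gripper": 0.06}, {"dp": [0, 0, 0], "twist": [0, 0, -8.3], "gripper": 0.06}, {"dp": [0, 0, 0], "twist": [0, 0, -8.3], "gripper": 0.06}, {"dp": [0, 0, 0], "twist": [0, 0, -8.3], "gripper": 0.06}, {"dp": [0, 0, 0], "twist": [0, 0, -8.3], "gripper": 0.06}, {"dp": [0, 0, 0], "twist": [0, 0, -8.3], "gripper": 0.06}, {"dp": [0, 0, 0], "twist": [0, 0, -8.3], "gripper": 0.06}, {"dp": [0, 0, 0], "twist": [0, 0, -8.3], "gripper": 0.06}, {"dp": [0, 0, 0], "twist": [0, 0, -8.3], "gripper": 0.06}]}}

```text
clock: 1.95
eef_pos: [402.3, -452.5, 404.6]
tool_rot: [-1.873, -2.522, 0.0]
ft_force: [-0.1, 0.5, 0.4]
width: 60.0
grasp_force: 0.0
```

```bash
cat > go.py <<'E'
# usage: go.py x y ztip psi : remaining twist, then shift in the axes after the turn
from h import *; import sys
np.set_printoptions(precision=1,suppress=True)
x,y,z,psi=map(float,sys.argv[1:5])
s=manip.sense();M=R.from_rotvec(s['tool_rot']).as_matrix()
cur=np.degrees(np.arctan2(M[1,1],M[0,1]))
tilt=np.degrees(np.arccos(-M[2,2]))
a=np.radians(psi);X=np.array([-np.sin(a),np.cos(a)]);Y=np.array([np.cos(a),np.sin(a)])
d=np.array([x,y,z+199])-s['eef_pos']
print('t',s['clock'],'pos',s['eef_pos'],'tip',s['eef_pos'][2]-199,'psi',cur,'tilt',tilt,'w',s['width'],'gf',s['grasp_force'],'F',s['ft_force'])
print('twist_z',-(psi-cur),'then dp mm',X@d[:2],Y@d[:2],-d[2],' now-axes',M.T@d)
E
python3 go.py 467 -183 150 16.5
```

```text
t 1.95 pos [ 402.3 -452.5  404.6] tip 205.59999483850618 psi 16.802876332319716 tilt 0.013309947409430265 w 59.95375253298905 gf 0.0 F [-0.1  0.5  0.4]
twist_z 0.3028763323197161 then dp mm 240.02470691874916 138.55548228775953 55.59999483850618  now-axes [239.3 139.8  55.6]
```

Call:
{"fn": "play_rows", "kwargs": {"commands": [{"dp": [0.04, 0.023, 0.009], "twist": [0, 0, 0], "gripper": 0.06}, {"dp": [0.04, 0.023, 0.009], "twist": [0, 0, 0], "gripper": 0.06}, {"dp": [0.04, 0.023, 0.009], "twist": [0, 0, 0], "gripper": 0.06}, {"dp": [0.04, 0.023, 0.009], "twist": [0, 0, 0], "gripper": 0.06}, {"dp": [0.04, 0.023, 0.009], "twist": [0, 0, 0], "gripper": 0.06}, {"dp": [0.04, 0.023, 0.009], "twist": [0, 0, 0.3], "gripper": 0.06}, {"dp": [0, 0, 0], "twist": [0, 0, 0], "gripper": 0.06}]}}

```text
clock: 2.65
eef_pos: [468.1, -176.2, 350.3]
tool_rot: [-1.871, -2.52, -0.005]
ft_force: [-0.3, 0.3, 0.7]
width: 60.1
grasp_force: 0.0
```

Run:
```python
from h import *
import pickle
c=grab('wrist','w1');pickle.dump(c,open('w1.pkl','wb'))
s=manip.sense();print(s['eef_pos'])
for n,P in dict(medium=(514,-83,10),thick=(467,-183,13),slim=(498,-255,8)).items(): print(n,proj(c,P))
```

```text
[ 467.56522393 -179.71641903  350.55004965]
medium [[395.50880878 105.3767227 ]]
thick [[313.71857874 194.58895724]]
slim [[322.73274765 266.73469052]]
```

View pics/w1.png

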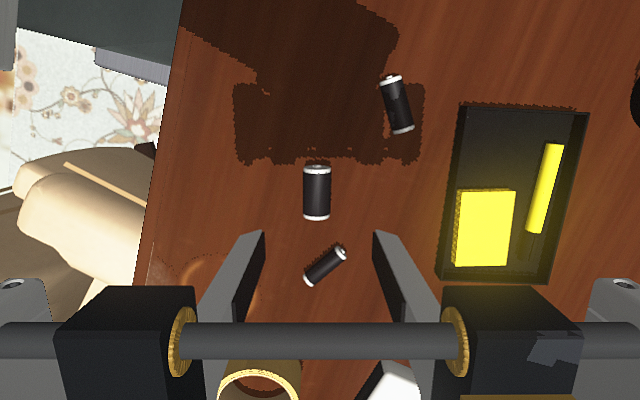

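The wrist view confirms the three: thick at (316,193), medium at (397,104), slim at (325,265). Segmentation should refine centres and axes.

```bash
cat > seg.py <<'E'
from h import *
def seg(c,P,r,z):
    # battery blob near predicted centre -> world centre, axis yaw, size
    u=proj(c,P)[0].astype(int);x0,y0=u-r
    x0=max(x0,0);y0=max(y0,0)
    im=c['img'][y0:u[1]+r,x0:u[0]+r].astype(int)
    red=im[...,2]-im[...,0]
    m=((red<14)).astype(np.uint8)
    m=cv2.morphologyEx(m,cv2.MORPH_OPEN,np.ones((3,3),np.uint8))
    n,l,st,ce=cv2.connectedComponentsWithStats(m)
    k=min((i for i in range(1,n) if st[i,4]>80),key=lambda i:np.linalg.norm(ce[i]+[x0,y0]-u))
    cn=max(cv2.findContours((l==k).astype(np.uint8),cv2.RETR_EXTERNAL,cv2.CHAIN_APPROX_NONE)[0],key=len)[:,0]+[x0,y0]
    W=back(c,cn,z)[:,:2].astype(np.float32)
    (cx,cy),(w,h),a=cv2.minAreaRect(W)
    yaw=a if w>h else a+90
    return np.array([cx,cy]),(yaw+90)%180-90,sorted((w,h))
E
python3 - <<'E'
from seg import *;import pickle
np.set_printoptions(precision=1,suppress=True)
c=pickle.load(open('w1.pkl','rb'))
for n,P,r in (('medium',(514,-83,10),35),('thick',(467,-183,13),36),('slim',(498,-255,8),35)): print(n,*seg(c,P,r,P[2]))
print(np.linalg.inv(c['M'])[:3,3])
E
python3 go.py 466 -183 6 16.5
```

```text
medium [514.5 -81.9] -54.37969207763672 [20.29505729675293, 51.33344650268555]
thick [ 468.9 -180.4] -73.90371322631836 [25.49526023864746, 53.12526321411133]
slim [ 498.9 -253.8] 59.58529281616211 [16.876718521118164, 52.26419448852539]
[ 446.7 -101.7  330.7]
t 2.7 pos [ 467.6 -179.7  350.6] tip 151.55004965098527 psi 16.581306489284426 tilt 0.08089033927554576 w 59.76823209419356 gf 0.0 F [-1.  -0.8 -0.2]
twist_z 0.08130648928442596 then dp mm -2.7038146244929484 -2.433354977633124 145.55004965098527  now-axes [ -2.9  -2.5 145.5]
```

Call:
{"fn": "play_rows", "kwargs": {"commands": [{"dp": [-0.001, 0, 0.04], "twist": [0, 0, 0.4], "gripper": 0.06}, {"dp": [0, 0, 0.04], "twist": [0, 0, 0], "gripper": 0.06}, {"dp": [0, 0, 0.035], "twist": [0, 0, 0], "gripper": 0.06}, {"dp": [0, 0, 0.02], "twist": [0, 0, 0], "gripper": 0.06}, {"dp": [0, 0, 0.009], "twist": [0, 0, 0], "gripper": 0.06}, {"dp": [0, 0, 0], "twist": [0, 0, 0], "gripper": 0.04}, {"dp": [0, 0, 0], "twist": [0, 0, 0], "gripper": 0.03}, {"dp": [0, 0, 0], "twist": [0, 0, 0], "gripper": 0.02}, {"dp": [0, 0, 0], "twist": [0, 0, 0], "gripper": 0.01}, {"dp": [0, 0, 0], "twist": [0, 0, 0], "gripper": 0.01}]}}

```text
clock: 3.7
eef_pos: [467.4, -184.4, 207.5]
tool_rot: [1.895, 2.504, 0.001]
ft_force: [-0.4, 0.2, 3.4]
width: 24.8
grasp_force: 30.0
```

```bash
python3 go.py 621 143 150 22.65
```

```text
t 3.7 pos [ 467.4 -184.4  207.5] tip 8.52725689377732 psi 15.76202534312906 tilt 0.11321955738149966 w 24.780945034499755 gf 30.005818605422974 F [-0.4  0.2  3.4]
twist_z -6.887974656870938 then dp mm 242.97015464389742 267.79638140836437 -141.47274310622268  now-axes [ 273.2  237.  -141.4]
```

Call:
{"fn": "play_rows", "kwargs": {"commands": [{"dp": [0, 0, -0.035], "twist": [0, 0, 0], "gripper": 0.01}, {"dp": [0, 0, -0.045], "twist": [0, 0, 0], "gripper": 0.01}, {"dp": [0, 0, -0.045], "twist": [0, 0, -6.9], "gripper": 0.01}, {"dp": [0.03, 0.033, -0.016], "twist": [0, 0, 0], "gripper": 0.01}, {"dp": [0.03, 0.033, 0], "twist": [0, 0, 0], "gripper": 0.01}, {"dp": [0.03, 0.033, 0], "twist": [0, 0, 0], "gripper": 0.01}, {"dp": [0.03, 0.034, 0], "twist": [0, 0, 0], "gripper": 0.01}, {"dp": [0.03, 0.034, 0], "twist": [0, 0, 0], "gripper": 0.01}, {"dp": [0.03, 0.034, 0], "twist": [0, 0, 0], "gripper": 0.01}, {"dp": [0.03, 0.034, 0], "twist": [0, 0, 0], "gripper": 0.01}, {"dp": [0.03, 0.033, 0], "twist": [0, 0, 0], "gripper": 0.01}, {"dp": [0.003, 0, 0], "twist": [0, 0, 0], "gripper": 0.01}, {"dp": [0, 0, 0], "twist": [0, 0, 0], "gripper": 0.01}, {"dp": [0, 0, 0], "twist": [0, 0, 0], "gripper": 0.01}]}}

```text
clock: 5.1
eef_pos: [620.3, 141.8, 347.4]
tool_rot: [1.743, 2.614, -0.004]
ft_force: [0.4, -1.3, 0.1]
width: 25.2
grasp_force: 30.0
```

```bash
python3 go.py 621 143 150 22.65
python3 - <<'E'
from h import *
import pickle
c=grab('wrist','w2');pickle.dump(c,open('w2.pkl','wb'))
for n in('top','scene'):
    d=grab(n);pickle.dump(d,open(n+'2.pkl','wb'))
t=pickle.load(open('top2.pkl','rb'));s=pickle.load(open('scene2.pkl','rb'))
u=proj(t,[621,143,140])[0].astype(int);v=proj(s,[621,143,120])[0].astype(int)
k=lambda i,q:cv2.resize(i[q[1]-30:q[1]+30,q[0]-45:q[0]+45],(400,266),interpolation=cv2.INTER_CUBIC)
cv2.imwrite('pics/m2.png',np.vstack([np.pad(cv2.resize(c['img'][:330],None,fx=1,fy=1),((0,0),(80,80),(0,0))),np.hstack([k(t['img'],u),k(s['img'],v)])]))
E
```

```text
t 5.1 pos [620.3 141.8 347.4] tip 148.4279542903276 psi 22.601758176043905 tilt 0.1312010514587109 w 25.2333751616391 gf 29.997957944869995 F [ 0.4 -1.3  0.1]
twist_z -0.048241823956093555 then dp mm 0.8484205080582324 1.1579115614678543 -1.572045709672409  now-axes [ 0.8  1.2 -1.6]
```

View pics/m2.png

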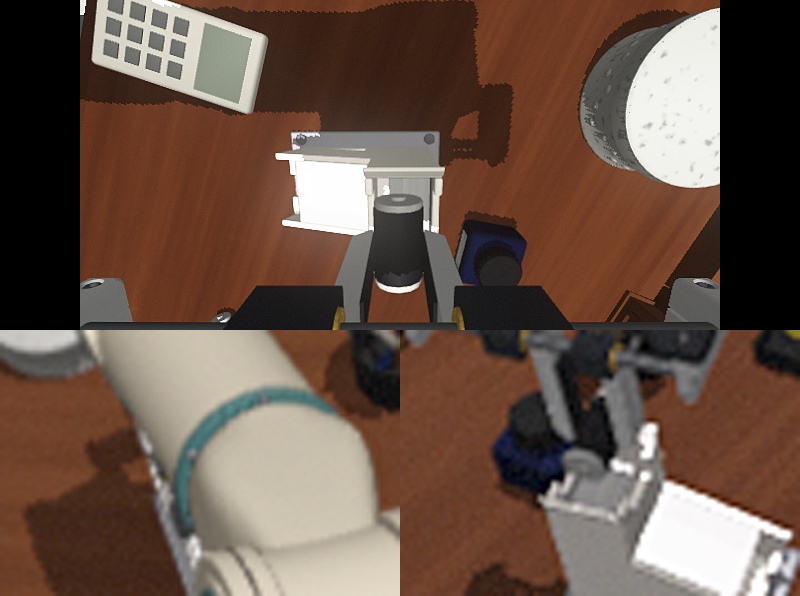

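The wrist shot shows the held battery's +y end face centred near (320,203). The shaft's flare edge runs from (285,168) to (364,168), and the plate corners are at (212,132) and (359,131). Now I'll express all of these in the magazine frame.

Run:
```python
from h import *;import pickle
np.set_printoptions(precision=1,suppress=True)
c=pickle.load(open('w2.pkl','rb'))
p=np.array([592.3,131.1]);a=np.radians(22.65);Rm=np.array([[np.cos(a),-np.sin(a)],[np.sin(a),np.cos(a)]])
loc=lambda uv,z:(back(c,uv,z)[:,:2]-p)@Rm
print('foot',loc([(212,132),(359,131)],4))
print('flare',loc([(285,168),(364,168)],130),loc([(285,177),(364,177)],130))
print('face',loc([(320,203),(295,203),(344,203)],153)); 
print('far',loc([(320,290)],153+9),loc([(320,290)],153))
print('cover',loc([(203,227),(203,220)],60))
g=c['img'][150:215,260:380].astype(int)
cv2.imwrite('pics/m3.png',cv2.resize(c['img'][120:300,190:390],None,fx=3,fy=3,interpolation=cv2.INTER_CUBIC)[:600])
s=manip.sense();print('tcp',(s['eef_pos'][:2]-p)@Rm)
```

```text
foot [[-68.2  49.5]
 [ 67.9  50.1]]
flare [[11.2 39.2]
 [57.  39.2]] [[11.  33.9]
 [57.2 33.8]]
face [[31.4 24.8]
 [18.2 24.8]
 [44.1 24.8]]
far [[ 31.4 -21.4]] [[ 31.4 -26.7]]
cover [[-65.  -23.2]
 [-64.4 -17.1]]
tcp [30.1 -1.4]
```

View pics/m3.png

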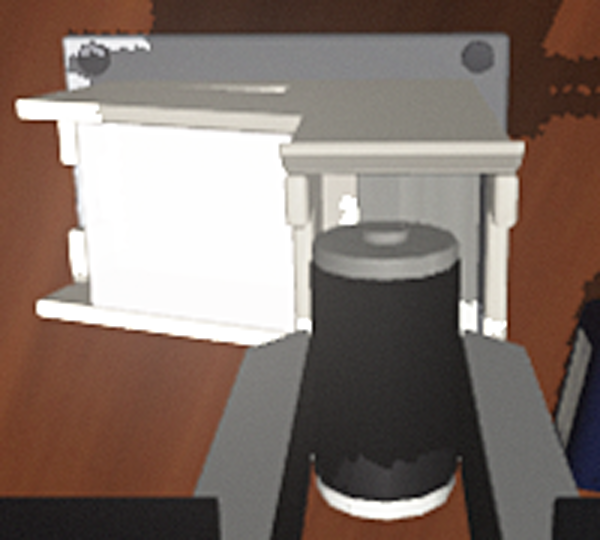

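Run:
```python
from h import *;import pickle
np.set_printoptions(precision=1,suppress=True)
c=pickle.load(open('w2.pkl','rb'))
p=np.array([592.3,131.1]);a=np.radians(22.65);Rm=np.array([[np.cos(a),-np.sin(a)],[np.sin(a),np.cos(a)]])
def pr(L): L=np.atleast_2d(L);return proj(c,np.c_[L[:,:2]@Rm.T+p,L[:,2]])
C=np.linalg.inv(c['M'])[:3,3];print('cam',(C[:2]-p)@Rm,C[2],'rot local z',Rm.T@np.linalg.inv(c['M'])[:2,2])
for z in(150,153,156): print(z,pr([(31,25,z-13),(31,25,z+13),(31,-25,z+13)])[:,1])
print('fingertip', pr([(31-12.6,y,148.4) for y in(-8,8)]+[(31+12.6,8,148.4)]))
print('foot',pr([(-69,45,4),(69,45,4)]),'shaft in +y top',pr([(14,26.25,122),(52,26.25,122)]),'cell desk')
```

```text
cam [30.9 76.3] 327.445865086536 rot local z [-0.  -0.3]
150 [194.7 208.3 297. ]
153 [196.1 210.1 300.1]
156 [197.5 212.  303.2]
fingertip [[297.  256.3]
 [296.5 229.8]
 [342.  229.7]]
foot [[211.5 136.9]
 [360.  136.6]] shaft in +y top [[291.4 186.4]
 [353.4 186.4]] cell desk
```

Run:
```python
from h import *;import pickle
np.set_printoptions(precision=1,suppress=True)
c=pickle.load(open('w2.pkl','rb'));t=pickle.load(open('top2.pkl','rb'))
p=np.array([592.3,131.1]);a=np.radians(22.65);Rm=np.array([[np.cos(a),-np.sin(a)],[np.sin(a),np.cos(a)]])
loc=lambda c,uv,z:(back(c,uv,z)[:,:2]-p)@Rm
m3=lambda x,y:(190+(x+.5)/3-.5,120+(y+.5)/3-.5)
print('notch',loc(c,[m3(517,225),m3(517,303),m3(285,225)],122))
tp=lambda x,y:(245+(x+.5)/6-.5,150+(y+.5)/6-.5)
print('top flare',loc(t,[tp(57,85),tp(168,42),tp(83,160),tp(192,128)],130))
```

```text
notch [[57.4 21. ]
 [58.   4. ]
 [ 9.7 21. ]]
top flare [[ 52.   39.1]
 [ 54.2 -29.7]
 [  4.2  39.4]
 [  0.3 -25.7]]
```

Call:
{"fn": "play_rows", "kwargs": {"commands": [{"dp": [0.0023, 0.0005, 0.005], "twist": [0, 0, -0.2], "gripper": 0.01}, {"dp": [0, 0, 0.006], "twist": [0, 0, 0], "gripper": 0.01}, {"dp": [0, 0, 0.004], "twist": [0, 0, 0], "gripper": 0.01}, {"dp": [0, 0, 0], "twist": [0, 0, 0], "gripper": 0.01}]}}

```text
clock: 5.65
eef_pos: [619.9, 145.4, 331.6]
tool_rot: [-1.736, -2.617, 0.002]
ft_force: [-0.2, -0.1, -1.1]
width: 25.3
grasp_force: 30.0
```

```bash
python3 go.py 619 147.4 109 22.65
python3 - <<'E'
from h import *
import pickle
c=grab('wrist');d=grab('scene');pickle.dump((c,d),open('w3.pkl','wb'))
v=proj(d,[619,147,120])[0].astype(int)
cv2.imwrite('pics/m4.png',np.hstack([cv2.resize(c['img'][130:300,270:370],(353,600),interpolation=cv2.INTER_CUBIC),cv2.resize(d['img'][v[1]-45:v[1]+45,v[0]-33:v[0]+33],(440,600),interpolation=cv2.INTER_CUBIC)]))
E
```

```text
t 5.65 pos [619.9 145.4 331.6] tip 132.6354588478124 psi 22.866397149719045 tilt 0.10808848289732416 w 25.251019052964843 gf 29.99811887741089 F [-0.2 -0.1 -1.1]
twist_z 0.21639714971904667 then dp mm 2.213615458623077 -0.0755879439418514 23.6354588478124  now-axes [ 2.2 -0.  23.6]
```

View pics/m4.png

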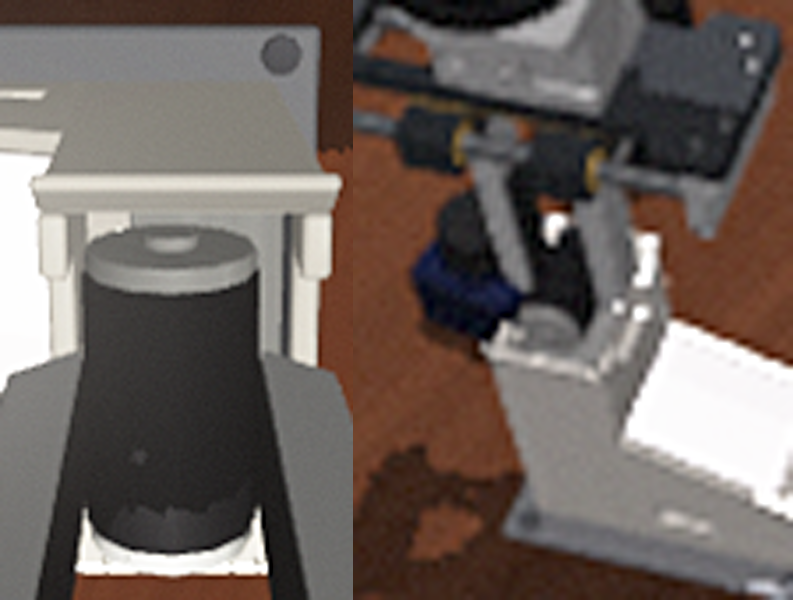

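Run:
```python
from h import *;import pickle
np.set_printoptions(precision=1,suppress=True)
c,_=pickle.load(open('w3.pkl','rb'))
p=np.array([590.4,135.5]);a=np.radians(22.65);Rm=np.array([[np.cos(a),-np.sin(a)],[np.sin(a),np.cos(a)]])
loc=lambda uv,z:((back(c,[(270+(u+.5)/3.53-.5,130+(v+.5)/3.53-.5) for u,v in uv],z)[:,:2]-p)@Rm)
print('flare out +y, -y',loc([(35,178),(340,178),(77,572),(267,572)],130))
zc=132.6+4.5
print('face lower rim',loc([(172,227)],zc-13),'nub top',loc([(172,231)],zc),'far top rim',loc([(172,552)],zc+13),'tcp')
print('face lower rim',loc([(172,227)],zc-16),'far top rim',loc([(172,552)],zc+10),'tcp')
def pr(L): L=np.atleast_2d(L);return (proj(c,np.c_[L[:,:2]@Rm.T+p,L[:,2]])-[270,130])*3.53
print(pr([(31,25,zc-13),(31,25,zc+13),(31,-25,zc+13)]))
```

```text
flare out +y, -y [[ 10.6  34.5]
 [ 57.2  34.6]
 [ 15.8 -33.1]
 [ 47.6 -33. ]]
face lower rim [[31.5 25.2]] nub top [[31.5 28.1]] far top rim [[ 31.7 -17.8]] tcp
face lower rim [[31.5 24.4]] far top rim [[ 31.7 -19.5]] tcp
[[167.4 227.1]
 [166.6 275.3]
 [165.9 593.9]]
```

Call:
{"fn": "play_rows", "kwargs": {"commands": [{"dp": [0, 0, 0.004], "twist": [0, 0, 0.2], "gripper": 0.01}, {"dp": [0, 0, 0.004], "twist": [0, 0, 0], "gripper": 0.01}, {"dp": [0, 0, 0.002], "twist": [0, 0, 0], "gripper": 0.01}]}}

```text
clock: 6.05
eef_pos: [620.1, 145.6, 322.2]
tool_rot: [-1.741, -2.614, 0.001]
ft_force: [-0.1, -0.3, -1.6]
width: 25.3
grasp_force: 30.0
```

Call:
{"fn": "play_rows", "kwargs": {"commands": [{"dp": [0, 0, 0.004], "twist": [0, 0, 0], "gripper": 0.01}, {"dp": [0, 0, 0.004], "twist": [0, 0, 0], "gripper": 0.01}, {"dp": [0, 0, 0.004], "twist": [0, 0, 0], "gripper": 0.01}, {"dp": [0, 0, 0], "twist": [0, 0, 0], "gripper": 0.01}]}}

```text
clock: 6.45
eef_pos: [620.5, 144.7, 309.9]
tool_rot: [1.742, 2.613, -0.002]
ft_force: [2.6, -2.4, -1.7]
width: 25.6
grasp_force: 30.0
```

Call:
{"fn": "play_rows", "kwargs": {"commands": [{"dp": [0, 0, 0], "twist": [0, 0, 0], "gripper": 0.035}, {"dp": [0, 0, 0], "twist": [0, 0, 0], "gripper": 0.04}, {"dp": [0, 0, 0], "twist": [0, 0, 0], "gripper": 0.04}, {"dp": [0, 0, 0], "twist": [0, 0, 0], "gripper": 0.04}, {"dp": [0, 0, -0.015], "twist": [0, 0, 0], "gripper": 0.04}, {"dp": [0, 0, -0.02], "twist": [0, 0, 0], "gripper": 0.04}, {"dp": [0, 0, -0.01], "twist": [0, 0, 0], "gripper": 0}, {"dp": [0, 0, 0], "twist": [0, 0, 0], "gripper": 0}, {"dp": [0, 0, 0], "twist": [0, 0, 0], "gripper": 0}, {"dp": [0, 0, 0], "twist": [0, 0, 0], "gripper": 0}]}}

```text
clock: 7.45
eef_pos: [619.9, 145.5, 355.0]
tool_rot: [-1.741, -2.614, 0.002]
ft_force: [-0.8, 1.0, -0.2]
width: 11.8
grasp_force: 0.0
```

```bash
python3 go.py 619 147.4 140 22.65
python3 - <<'E'
from h import *
c=grab('wrist')
cv2.imwrite('pics/m5.png',cv2.resize(c['img'][100:330,190:400],None,fx=2.6,fy=2.6,interpolation=cv2.INTER_CUBIC))
E
```

```text
t 7.45 pos [619.9 145.5 355. ] tip 155.98302084349876 psi 22.668198936783508 tilt 0.0816940623220983 w 11.795799015490614 gf 0.0 F [-0.8  1.  -0.2]
twist_z 0.018198936783509367 then dp mm 2.1235558765956513 -0.11875170580508361 15.983020843498764  now-axes [ 2.1 -0.1 16. ]
```

View pics/m5.png

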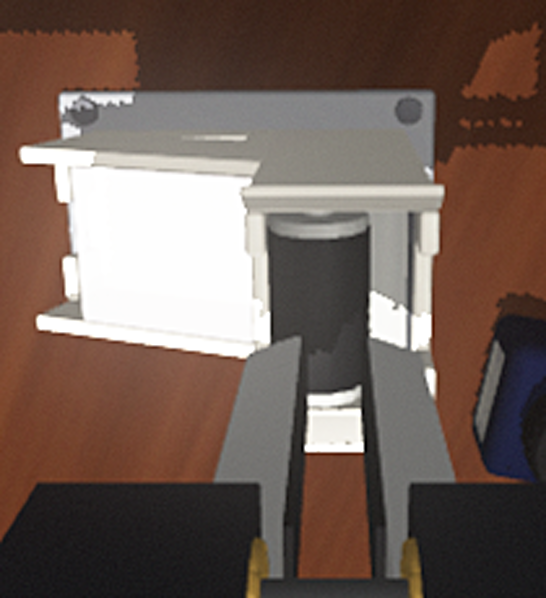

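The battery rests on the flap against the front wall, as intended. Next is the push.

Call:
{"fn": "play_rows", "kwargs": {"commands": [{"dp": [0.001, 0, 0.01], "twist": [0, 0, 0], "gripper": 0}, {"dp": [0, 0, 0.015], "twist": [0, 0, 0], "gripper": 0}, {"dp": [0, 0, 0.007], "twist": [0, 0, 0], "gripper": 0}, {"dp": [0, 0, 0.005], "twist": [0, 0, 0], "gripper": 0}, {"dp": [0, 0, 0.005], "twist": [0, 0, 0], "gripper": 0}, {"dp": [0, 0, 0.005], "twist": [0, 0, 0], "gripper": 0}]}}

```text
clock: 8.1
eef_pos: [619.8, 146.6, 308.5]
tool_rot: [1.741, 2.615, -0.0]
ft_force: [-2.0, -0.5, 3.3]
width: 0.7
grasp_force: 1.4
```

Call:
{"fn": "play_rows", "kwargs": {"commands": [{"dp": [0, 0, 0.006], "twist": [0, 0, 0], "gripper": 0}, {"dp": [0, 0, 0.006], "twist": [0, 0, 0], "gripper": 0}, {"dp": [0, 0, 0.006], "twist": [0, 0, 0], "gripper": 0}]}}

```text
clock: 8.4
eef_pos: [620.4, 146.7, 290.5]
tool_rot: [1.741, 2.614, 0.002]
ft_force: [0.2, 1.2, 2.2]
width: 0.6
grasp_force: 1.0
```

Call:
{"fn": "play_rows", "kwargs": {"commands": [{"dp": [0, 0, 0.006], "twist": [0, 0, 0], "gripper": 0}, {"dp": [0, 0, 0.006], "twist": [0, 0, 0], "gripper": 0}, {"dp": [0, 0, 0.002], "twist": [0, 0, 0], "gripper": 0}, {"dp": [0, 0, 0], "twist": [0, 0, 0], "gripper": 0}]}}

```text
clock: 8.8
eef_pos: [618.9, 146.1, 275.6]
tool_rot: [-1.74, -2.613, 0.005]
ft_force: [-3.4, -0.3, 0.3]
width: 0.9
grasp_force: 2.0
```

Call:
{"fn": "play_rows", "kwargs": {"commands": [{"dp": [0, 0, -0.02], "twist": [0, 0, 0], "gripper": 0}, {"dp": [0, 0, -0.04], "twist": [0, 0, 0], "gripper": 0}, {"dp": [0, 0, -0.04], "twist": [0, 0, 0], "gripper": 0.04}, {"dp": [0, 0, 0], "twist": [0, 0, 0], "gripper": 0.05}]}}

```text
clock: 9.2
eef_pos: [621.9, 147.8, 382.6]
tool_rot: [1.738, 2.608, 0.016]
ft_force: [0.9, 0.8, 0.3]
width: 13.0
grasp_force: 0.0
```

```bash
python3 go.py 514 -82.5 150 35.6
python3 - <<'E'
from h import *
c=grab('wrist');cv2.imwrite('pics/w6.png',c['img'])
p=np.array([590.4,135.5]);a=np.radians(22.65);Rm=np.array([[np.cos(a),-np.sin(a)],[np.sin(a),np.cos(a)]])
def pix(L):
    L=np.array(L,float);u=proj(c,np.r_[Rm@L[:2]+p,L[2]])[0].round().astype(int);return u,c['img'][u[1],u[0]]
for y in(20,12,4): print([pix((x,y,100))[1].tolist() for x in(18,24,30,40)])
# ramp: first place; centre z ~
for x in(-50,-45,-40,-35,-30,-25,-20,-10,0): print(x,[pix((x,y,30+(x+42)*.364+13))[1].tolist() for y in(-15,0,15)])
E
```

```text
t 9.2 pos [621.9 147.8 382.6] tip 183.61340037418108 psi 22.657031953490023 tilt 0.7207585082455753 w 12.96244360358001 gf 0.0 F [0.9 0.8 0.3]
twist_z -12.942968046509979 then dp mm -124.43765902658104 -221.84490438624758 33.61340037418108  now-axes [-170.9 -188.7   31.4]
[[204, 216, 220], [214, 226, 227], [153, 161, 161], [159, 164, 166]]
[[205, 215, 221], [251, 255, 255], [155, 164, 163], [158, 167, 169]]
[[204, 214, 220], [211, 218, 221], [231, 235, 236], [250, 251, 252]]
-50 [[247, 247, 248], [247, 246, 248], [246, 245, 248]]
-45 [[247, 247, 248], [247, 246, 248], [247, 246, 248]]
-40 [[247, 246, 248], [246, 247, 248], [246, 246, 248]]
-35 [[246, 247, 248], [245, 246, 247], [246, 246, 248]]
-30 [[254, 255, 255], [254, 254, 255], [254, 254, 255]]
-25 [[253, 254, 254], [253, 254, 254], [253, 254, 254]]
-20 [[254, 254, 254], [254, 254, 254], [253, 254, 254]]
-10 [[254, 254, 254], [253, 254, 254], [253, 254, 254]]
0 [[254, 254, 254], [254, 254, 254], [253, 254, 254]]
```

Call:
{"fn": "play_rows", "kwargs": {"commands": [{"dp": [0, 0, 0], "twist": [0, 0, -6.5], "gripper": 0.05}, {"dp": [0, 0, 0], "twist": [0, 0, -6.5], "gripper": 0.05}, {"dp": [-0.021, -0.037, 0.005], "twist": [0, 0, 0], "gripper": 0.05}, {"dp": [-0.021, -0.037, 0.005], "twist": [0, 0, 0], "gripper": 0.05}, {"dp": [-0.021, -0.037, 0.005], "twist": [0, 0, 0], "gripper": 0.05}, {"dp": [-0.021, -0.037, 0.005], "twist": [0, 0, 0], "gripper": 0.05}, {"dp": [-0.021, -0.037, 0.005], "twist": [0, 0, 0], "gripper": 0.05}, {"dp": [-0.019, -0.037, 0.005], "twist": [0, 0, 0], "gripper": 0.05}, {"dp": [0, 0, 0], "twist": [0, 0, 0], "gripper": 0.05}, {"dp": [0, 0, 0], "twist": [0, 0, 0], "gripper": 0.05}]}}

```text
clock: 10.25
eef_pos: [511.4, -84.5, 345.7]
tool_rot: [-1.437, -2.792, -0.0]
ft_force: [-0.2, 0.2, -0.6]
width: 49.8
grasp_force: 0.0
```

```bash
python3 - <<'E'
from seg import *
np.set_printoptions(precision=1,suppress=True)
c=grab('wrist','w7');print(seg(c,(514,-82.5,10),50,10))
d=grab('scene','s7');s0=cv2.imread('pics/scene0.png')
t=grab('top','t7');t0=cv2.imread('pics/top0.png')
# change in the exit region
p=np.array([590.4,135.5]);a=np.radians(22.65);Rm=np.array([[np.cos(a),-np.sin(a)],[np.sin(a),np.cos(a)]])
for L in [(-55,0,30),(-50,10,30),(-42,0,30),(-42,15,30),(-42,-15,30),(-25,0,45),(-25,15,45)]:
    L=np.array(L,float)
    for q,q0 in((d,s0),(t,t0)):
        u=proj(q,np.r_[Rm@L[:2]+p,L[2]])[0].round().astype(int);print(L,u,q0[u[1],u[0]],q['img'][u[1],u[0]])
E
python3 go.py 514 -82.5 5 35.6
```

```text
(array([514.7, -82.4]), -53.920413970947266, [19.502452850341797, 52.44059371948242])
[-55.   0.  30.] [269 252] [255 255 255] [26 21 22]
[-55.   0.  30.] [276 195] [234 236 238] [41 42 43]
[-50.  10.  30.] [266 255] [167 172 182] [172 177 180]
[-50.  10.  30.] [273 195] [174 178 184] [58 56 57]
[-42.   0.  30.] [265 251] [255 252 255] [247 243 247]
[-42.   0.  30.] [275 192] [231 230 232] [217 216 216]
[-42.  15.  30.] [263 256] [246 249 250] [249 252 253]
[-42.  15.  30.] [271 193] [233 232 234] [217 216 217]
[-42. -15.  30.] [266 247] [250 249 251] [241 238 241]
[-42. -15.  30.] [279 190] [233 233 234] [217 216 216]
[-25.   0.  45.] [258 247] [248 247 250] [250 249 251]
[-25.   0.  45.] [273 186] [232 231 233] [236 235 237]
[-25.  15.  45.] [256 251] [241 240 243] [243 242 245]
[-25.  15.  45.] [269 188] [232 231 233] [236 236 237]
t 10.4 pos [512.4 -82.1 346.5] tip 147.5087307415955 psi 35.798531287064286 tilt 0.0795518828376767 w 50.21000989531482 gf 0.0 F [0.2 0.6 0.6]
twist_z 0.19853128706428436 then dp mm -1.1959545296356269 1.053233910542963 142.5087307415955  now-axes [ -1.3   0.9 142.5]
```

The thick battery shows dark at the exit in both fixed cameras. Grasping the medium one.

Call:
{"fn": "play_rows", "kwargs": {"commands": [{"dp": [-0.0015, 0.0015, 0.04], "twist": [0, 0, -0.3], "gripper": 0.05}, {"dp": [0, 0, 0.04], "twist": [0, 0, 0], "gripper": 0.05}, {"dp": [0, 0, 0.035], "twist": [0, 0, 0], "gripper": 0.05}, {"dp": [0, 0, 0.02], "twist": [0, 0, 0], "gripper": 0.05}, {"dp": [0, 0, 0.007], "twist": [0, 0, 0], "gripper": 0.05}, {"dp": [0, 0, 0], "twist": [0, 0, 0], "gripper": 0.04}, {"dp": [0, 0, 0], "twist": [0, 0, 0], "gripper": 0.03}, {"dp": [0, 0, 0], "twist": [0, 0, 0], "gripper": 0.02}, {"dp": [0, 0, 0], "twist": [0, 0, 0], "gripper": 0.01}, {"dp": [0, 0, 0], "twist": [0, 0, 0], "gripper": 0.005}, {"dp": [0, 0, 0], "twist": [0, 0, 0], "gripper": 0.005}]}}

```text
clock: 11.5
eef_pos: [514.4, -84.0, 205.6]
tool_rot: [1.427, 2.797, 0.001]
ft_force: [0.6, -0.6, 6.8]
width: 18.9
grasp_force: 30.0
```

```bash
python3 go.py 619 147.4 150 22.65
```

```text
t 11.5 pos [514.4 -84.  205.6] tip 6.58675015048442 psi 35.95618384388449 tilt 0.11049133341850027 w 18.877719274394988 gf 30.000463128089905 F [ 0.6 -0.6  6.8]
twist_z 13.30618384388449 then dp mm 173.2512929497007 185.66691475154434 -143.41324984951558  now-axes [ 125.7  220.8 -143.3]
```

Call:
{"fn": "play_rows", "kwargs": {"commands": [{"dp": [0, 0, -0.035], "twist": [0, 0, 0], "gripper": 0.005}, {"dp": [0, 0, -0.045], "twist": [0, 0, 6.6], "gripper": 0.005}, {"dp": [0, 0, -0.045], "twist": [0, 0, 6.7], "gripper": 0.005}, {"dp": [0.029, 0.031, -0.018], "twist": [0, 0, 0], "gripper": 0.005}, {"dp": [0.029, 0.031, 0], "twist": [0, 0, 0], "gripper": 0.005}, {"dp": [0.029, 0.031, 0], "twist": [0, 0, 0], "gripper": 0.005}, {"dp": [0.029, 0.031, 0], "twist": [0, 0, 0], "gripper": 0.005}, {"dp": [0.029, 0.031, 0], "twist": [0, 0, 0], "gripper": 0.005}, {"dp": [0.028, 0.031, 0], "twist": [0, 0, 0], "gripper": 0.005}, {"dp": [0, 0, 0], "twist": [0, 0, 0], "gripper": 0.005}, {"dp": [0, 0, 0], "twist": [0, 0, 0], "gripper": 0.005}, {"dp": [0, 0, 0], "twist": [0, 0, 0], "gripper": 0.005}]}}

```text
clock: 12.7
eef_pos: [618.5, 145.8, 347.3]
tool_rot: [1.743, 2.613, -0.003]
ft_force: [0.3, 0.4, -1.2]
width: 19.3
grasp_force: 30.0
```

```bash
python3 go.py 619.3 147.4 133 22.65;python3 - <<'E'
from h import *;import pickle
c=grab('wrist','w8')
p=np.array([590.4,135.5]);a=np.radians(22.65);Rm=np.array([[np.cos(a),-np.sin(a)],[np.sin(a),np.cos(a)]])
col=proj(c,np.r_[Rm@[31,20]+p,150])[0]
for dx in (-8,0): 
    u=int(col[0])+dx; print(u,[(v,int(c['img'][v,u].mean())) for v in range(165,225)])
E
```

```text
t 12.7 pos [618.5 145.8 347.3] tip 148.29884393045364 psi 22.588636744528273 tilt 0.1257032865739624 w 19.334469013398817 gf 29.998674988746643 F [ 0.3  0.4 -1.2]
twist_z -0.06136325547172561 then dp mm 1.1907741360712458 1.3487800713069338 15.298843930453643  now-axes [ 1.2  1.4 15.3]
311 [(165, 134), (166, 132), (167, 134), (168, 134), (169, 135), (170, 132), (171, 133), (172, 133), (173, 124), (174, 194), (175, 225), (176, 217), (177, 224), (178, 203), (179, 169), (180, 162), (181, 162), (182, 159), (183, 170), (184, 161), (185, 154), (186, 157), (187, 157), (188, 159), (189, 159), (190, 156), (191, 159), (192, 156), (193, 161), (194, 160), (195, 157), (196, 156), (197, 160), (198, 162), (199, 137), (200, 95), (201, 99), (202, 97), (203, 102), (204, 106), (205, 106), (206, 106), (207, 102), (208, 127), (209, 151), (210, 155), (211, 152), (212, 152), (213, 155), (214, 142), (215, 91), (216, 47), (217, 57), (218, 58), (219, 55), (220, 55), (221, 56), (222, 58), (223, 54), (224, 54)]
319 [(165, 131), (166, 131), (167, 130), (168, 135), (169, 131), (170, 133), (171, 132), (172, 132), (173, 130), (174, 149), (175, 195), (176, 217), (177, 223), (178, 201), (179, 164), (180, 160), (181, 161), (182, 158), (183, 164), (184, 158), (185, 150), (186, 157), (187, 156), (188, 158), (189, 154), (190, 157), (191, 156), (192, 156), (193, 156), (194, 155), (195, 156), (196, 158), (197, 164), (198, 136), (199, 96), (200, 95), (201, 136), (202, 174), (203, 175), (204, 154), (205, 115), (206, 97), (207, 99), (208, 101), (209, 151), (210, 179), (211, 171), (212, 169), (213, 170), (214, 178), (215, 140), (216, 51), (217, 51), (218, 49), (219, 53), (220, 55), (221, 55), (222, 53), (223, 54), (224, 53)]
```

```bash
cat > off.py <<'E'
# face bottom-rim row, flare inner row, column, z of rim -> mm to move along tool x
from h import *; import sys,pickle
f,w,u,z=map(float,sys.argv[1:5]);nub=float(sys.argv[5])
c=pickle.load(open('wl.pkl','rb')) 
p=np.array([590.4,135.5]);a=np.radians(22.65);Rm=np.array([[np.cos(a),-np.sin(a)],[np.sin(a),np.cos(a)]])
l=lambda v,z:(back(c,[(u,v)],z)[:,:2]-p)@Rm
F=l(f,z)[0];W=l(w,130)[0]
print('face',F,'flare inner',W,'move +x',(W[1]-29.25)+24+(0 if nub>0 else 2)-F[1])
E
python3 - <<'E'
from h import *;import pickle
pickle.dump(grab('wrist'),open('wl.pkl','wb'))
E
python3 off.py 198.3 178.7 319 141.7 1
```

```text
face [30.93278036 23.49818625] flare inner [30.95570976 32.13914463] move +x 3.3909583763722075
```

Call:
{"fn": "play_rows", "kwargs": {"commands": [{"dp": [0.0012, 0.0012, 0.006], "twist": [0, 0, 0], "gripper": 0.005}, {"dp": [0, 0, 0.006], "twist": [0, 0, 0], "gripper": 0.005}, {"dp": [0, 0, 0.005], "twist": [0, 0, 0], "gripper": 0.005}, {"dp": [0, 0, 0.004], "twist": [0, 0, 0], "gripper": 0.005}, {"dp": [0, 0, 0.003], "twist": [0, 0, 0], "gripper": 0.005}]}}

```text
clock: 13.3
eef_pos: [619.4, 148.9, 323.1]
tool_rot: [-1.741, -2.614, 0.001]
ft_force: [-0.9, -0.3, -0.5]
width: 19.2
grasp_force: 30.0
```

Call:
{"fn": "play_rows", "kwargs": {"commands": [{"dp": [0, 0, 0.004], "twist": [0, 0, 0], "gripper": 0.005}, {"dp": [0, 0, 0.004], "twist": [0, 0, 0], "gripper": 0.005}, {"dp": [0, 0, 0.004], "twist": [0, 0, 0], "gripper": 0.005}, {"dp": [0, 0, 0.002], "twist": [0, 0, 0], "gripper": 0.005}, {"dp": [0, 0, 0], "twist": [0, 0, 0], "gripper": 0.005}]}}

```text
clock: 13.8
eef_pos: [620.0, 147.7, 309.3]
tool_rot: [1.742, 2.613, -0.002]
ft_force: [2.2, -4.6, -0.4]
width: 18.8
grasp_force: 30.0
```

Call:
{"fn": "play_rows", "kwargs": {"commands": [{"dp": [0, 0, 0], "twist": [0, 0, 0], "gripper": 0.03}, {"dp": [0, 0, 0], "twist": [0, 0, 0], "gripper": 0.035}, {"dp": [0, 0, 0], "twist": [0, 0, 0], "gripper": 0.035}, {"dp": [0, 0, 0], "twist": [0, 0, 0], "gripper": 0.035}, {"dp": [0, 0, -0.015], "twist": [0, 0, 0], "gripper": 0.035}, {"dp": [0, 0, -0.02], "twist": [0, 0, 0], "gripper": 0.035}, {"dp": [0, 0, -0.01], "twist": [0, 0, 0], "gripper": 0}, {"dp": [0, 0, 0], "twist": [0, 0, 0], "gripper": 0}, {"dp": [0, 0, 0], "twist": [0, 0, 0], "gripper": 0}, {"dp": [0, 0, 0], "twist": [0, 0, 0], "gripper": 0}, {"dp": [0, 0, 0], "twist": [0, 0, 0], "gripper": 0}]}}

```text
clock: 14.9
eef_pos: [619.3, 148.9, 353.9]
tool_rot: [-1.741, -2.614, 0.002]
ft_force: [-0.1, 1.0, -0.2]
width: 0.9
grasp_force: 0.0
```

```bash
cat > shaft.py <<'E'
from h import *
c=grab('wrist','sh');p=np.array([590.4,135.5]);a=np.radians(22.65);Rm=np.array([[np.cos(a),-np.sin(a)],[np.sin(a),np.cos(a)]])
for z in(105,112,118):
  for y in(18,10,2,-5):
    r=[]
    for x in(18,22,26,30,34,38,42,46):
        u=proj(c,np.r_[Rm@[x,y]+p,z])[0].round().astype(int);r.append(int(c['img'][u[1],u[0]].mean()))
    print(z,y,r)
s=manip.sense();print(s['clock'],s['eef_pos'],s['eef_pos'][2]-199,s['width'],s['ft_force'])
E
python3 shaft.py
```

```text
105 18 [66, 133, 145, 55, 83, 157, 158, 163]
105 10 [68, 66, 73, 61, 86, 161, 159, 163]
105 2 [70, 68, 71, 62, 68, 184, 254, 160]
105 -5 [65, 68, 67, 61, 60, 248, 248, 250]
112 18 [69, 64, 67, 63, 86, 156, 159, 162]
112 10 [69, 71, 68, 61, 66, 157, 158, 162]
112 2 [72, 71, 70, 62, 55, 250, 249, 218]
112 -5 [75, 66, 64, 70, 58, 255, 249, 250]
118 18 [68, 66, 67, 61, 83, 156, 158, 162]
118 10 [70, 70, 71, 63, 66, 158, 159, 162]
118 2 [71, 68, 71, 66, 100, 248, 248, 250]
118 -5 [75, 95, 129, 75, 62, 116, 244, 250]
14.95 [619.3127464  148.90777972 353.96297734] 154.96297734368454 0.6169423457487434 [ 0.41668077 -0.39382921  0.50846163]
```

Call:
{"fn": "play_rows", "kwargs": {"commands": [{"dp": [-0.001, -0.002, 0.015], "twist": [0, 0, 0], "gripper": 0}, {"dp": [0, 0, 0.015], "twist": [0, 0, 0], "gripper": 0}, {"dp": [0, 0, 0.006], "twist": [0, 0, 0], "gripper": 0}, {"dp": [0, 0, 0.006], "twist": [0, 0, 0], "gripper": 0}, {"dp": [0, 0, 0.006], "twist": [0, 0, 0], "gripper": 0}]}}

```text
clock: 15.45
eef_pos: [618.2, 147.3, 306.6]
tool_rot: [1.741, 2.615, -0.0]
ft_force: [-1.9, -1.4, 3.2]
width: 0.3
grasp_force: 1.5
```

Call:
{"fn": "play_rows", "kwargs": {"commands": [{"dp": [0, 0, 0.006], "twist": [0, 0, 0], "gripper": 0}, {"dp": [0, 0, 0.006], "twist": [0, 0, 0], "gripper": 0}, {"dp": [0, 0, 0.006], "twist": [0, 0, 0], "gripper": 0}]}}

```text
clock: 15.75
eef_pos: [619.1, 147.7, 289.1]
tool_rot: [1.74, 2.613, 0.006]
ft_force: [3.0, -0.1, 2.4]
width: 0.4
grasp_force: 2.0
```

Call:
{"fn": "play_rows", "kwargs": {"commands": [{"dp": [0, 0, 0.006], "twist": [0, 0, 0], "gripper": 0}, {"dp": [0, 0, 0.006], "twist": [0, 0, 0], "gripper": 0}, {"dp": [0, 0, 0], "twist": [0, 0, 0], "gripper": 0}, {"dp": [0, 0, 0], "twist": [0, 0, 0], "gripper": 0}]}}

```text
clock: 16.15
eef_pos: [616.7, 146.8, 275.5]
tool_rot: [-1.74, -2.612, 0.006]
ft_force: [-4.7, -1.3, 0.3]
width: 0.8
grasp_force: 1.9
```

Call:
{"fn": "play_rows", "kwargs": {"commands": [{"dp": [0, 0, -0.02], "twist": [0, 0, 0], "gripper": 0}, {"dp": [0, 0, -0.04], "twist": [0, 0, 0], "gripper": 0}, {"dp": [0, 0, -0.03], "twist": [0, 0, 0], "gripper": 0.04}, {"dp": [0, 0, 0], "twist": [0, 0, 0], "gripper": 0.045}, {"dp": [0, 0, 0], "twist": [0, 0, 0], "gripper": 0.045}]}}

```text
clock: 16.65
eef_pos: [618.4, 147.4, 367.4]
tool_rot: [1.741, 2.613, 0.003]
ft_force: [-0.1, 0.1, 0.1]
width: 21.3
grasp_force: 0.0
```

```bash
python3 shaft.py|grep -v '^118'; python3 go.py 499 -254 150 -30.4
```

```text
105 18 [210, 255, 163, 160, 169, 159, 160, 163]
105 10 [213, 255, 162, 151, 221, 245, 224, 165]
105 2 [212, 210, 251, 248, 251, 249, 249, 251]
105 -5 [143, 183, 248, 248, 250, 248, 248, 250]
112 18 [216, 255, 164, 161, 169, 160, 159, 163]
112 10 [217, 255, 163, 218, 251, 249, 250, 161]
112 2 [211, 211, 248, 248, 251, 248, 249, 250]
112 -5 [143, 141, 248, 248, 251, 248, 249, 249]
16.7 [618.00580505 147.19399777 366.24934264] 167.24934264426832 24.876457252934934 [ 0.18336249 -0.60758252 -0.18662282]
t 16.7 pos [618.  147.2 366.2] tip 167.24934264426832 psi 22.67093875452861 tilt 0.009864440127539781 w 24.876457252934934 gf 0.0 F [ 0.2 -0.6 -0.2]
twist_z 53.07093875452861 then dp mm -406.25626256397396 100.37357526940853 17.249342644268324  now-axes [-324.3 -264.4   17.2]
```

Call:
{"fn": "play_rows", "kwargs": {"commands": [{"dp": [-0.036, -0.029, 0.002], "twist": [0, 0, 0], "gripper": 0.045}, {"dp": [-0.036, -0.029, 0.002], "twist": [0, 0, 0], "gripper": 0.045}, {"dp": [-0.036, -0.029, 0.002], "twist": [0, 0, 0], "gripper": 0.045}, {"dp": [-0.036, -0.029, 0.002], "twist": [0, 0, 0], "gripper": 0.045}, {"dp": [-0.036, -0.03, 0.002], "twist": [0, 0, 0], "gripper": 0.045}, {"dp": [-0.036, -0.03, 0.002], "twist": [0, 0, 0], "gripper": 0.045}, {"dp": [-0.036, -0.03, 0.002], "twist": [0, 0, 0], "gripper": 0.045}, {"dp": [-0.036, -0.029, 0.002], "twist": [0, 0, 0], "gripper": 0.045}, {"dp": [-0.036, -0.029, 0.001], "twist": [0, 0, 0], "gripper": 0.045}, {"dp": [0, 0, 0], "twist": [0, 0, 7.6], "gripper": 0.045}, {"dp": [0, 0, 0], "twist": [0, 0, 7.6], "gripper": 0.045}, {"dp": [0, 0, 0], "twist": [0, 0, 7.6], "gripper": 0.045}, {"dp": [0, 0, 0], "twist": [0, 0, 7.6], "gripper": 0.045}, {"dp": [0, 0, 0], "twist": [0, 0, 7.6], "gripper": 0.045}, {"dp": [0, 0, 0], "twist": [0, 0, 7.6], "gripper": 0.045}, {"dp": [0, 0, 0], "twist": [0, 0, 7.5], "gripper": 0.045}, {"dp": [0, 0, 0], "twist": [0, 0, 0], "gripper": 0.045}, {"dp": [0, 0, 0], "twist": [0, 0, 0], "gripper": 0.045}]}}

```text
clock: 18.5
eef_pos: [499.1, -253.2, 348.7]
tool_rot: [-2.723, -1.565, 0.002]
ft_force: [-1.0, 0.3, -1.1]
width: 45.0
grasp_force: 0.0
```

```bash
python3 - <<'E'
from seg import *
np.set_printoptions(precision=1,suppress=True)
c=grab('wrist','w9');print(seg(c,(499,-254,8),50,8),proj(c,(499,-254,8)))
d=grab('scene','s9');t=grab('top','t9');s0=cv2.imread('pics/s7.png');t0=cv2.imread('pics/t7.png')
k=lambda i,x,y,w,h,f:cv2.resize(i[y:y+h,x:x+w],None,fx=f,fy=f,interpolation=cv2.INTER_CUBIC)
a=np.hstack([k(d['img'],215,205,75,70,5),k(t['img'],245,150,50,70,5)])
b=np.hstack([k(s0,215,205,75,70,3),k(t0,245,150,50,70,3)]);b=np.pad(b,((0,0),(0,a.shape[1]-b.shape[1]),(0,0)))
cv2.imwrite('pics/m6.png',np.vstack([a,b]))
E
python3 go.py 499 -254 4 -30.4
```

```text
(array([ 499.5, -253.5]), 59.39338684082031, [15.177799224853516, 51.223690032958984]) [[318.7 187.2]]
t 18.65 pos [ 499.2 -253.4  349.2] tip 150.24160251757974 psi -30.330921173470077 tilt 0.044587542033139485 w 45.226801633470004 gf 0.0 F [ 1.1 -0.2 -0.4]
twist_z 0.06907882652992114 then dp mm -0.5998359949882706 0.12078132696898285 146.24160251757974  now-axes [ -0.6   0.2 146.2]
```

Run:
```python
from h import *
t=grab('top');d=grab('scene');p=np.array([590.4,135.5]);a=np.radians(22.65);Rm=np.array([[np.cos(a),-np.sin(a)],[np.sin(a),np.cos(a)]])
for n,q,I in(('top',t,('top0','t7','t9')),('scene',d,('scene0','s7','s9'))):
  I=[cv2.imread(f'pics/{i}.png').mean(2) for i in I]
  for y in(-12,0,12):
    for im,nm in zip(I,'0 7 9'.split()):
      # along the line of the ramp, at cover height
      r=[]
      for x in range(-60,12,4):
        u=proj(q,np.r_[Rm@[x,y]+p,12+(x+55)*.364+30])[0].round().astype(int);r.append(int(im[u[1],u[0]]))
      print(n,y,nm,r)
```

```text
top -12 0 [234, 182, 192, 231, 233, 231, 232, 232, 232, 231, 232, 231, 231, 231, 232, 232, 232, 233]
top -12 7 [36, 58, 146, 216, 215, 216, 227, 235, 236, 236, 235, 235, 236, 236, 235, 235, 237, 237]
top -12 9 [36, 60, 148, 217, 217, 215, 214, 214, 215, 217, 229, 237, 238, 238, 237, 237, 237, 239]
top 0 0 [248, 182, 194, 231, 232, 232, 231, 232, 231, 232, 232, 232, 232, 232, 232, 232, 232, 232]
top 0 7 [110, 55, 161, 216, 216, 217, 228, 236, 236, 236, 235, 235, 236, 236, 236, 236, 237, 237]
top 0 9 [112, 56, 163, 218, 216, 214, 213, 215, 217, 217, 218, 237, 237, 238, 237, 237, 238, 239]
top 12 0 [214, 235, 191, 232, 232, 232, 232, 232, 232, 232, 231, 232, 232, 232, 232, 233, 232, 229]
top 12 7 [118, 29, 96, 215, 216, 218, 232, 236, 236, 237, 236, 235, 235, 236, 236, 235, 236, 232]
top 12 9 [118, 27, 99, 216, 216, 213, 213, 214, 216, 216, 218, 229, 237, 238, 237, 238, 238, 234]
scene -12 0 [163, 157, 166, 253, 249, 247, 246, 248, 248, 249, 248, 245, 249, 248, 249, 248, 246, 250]
scene -12 7 [18, 28, 65, 241, 234, 232, 250, 250, 250, 250, 249, 249, 250, 250, 251, 250, 249, 252]
scene -12 9 [17, 33, 66, 245, 236, 236, 236, 236, 237, 236, 241, 250, 251, 251, 251, 251, 250, 253]
scene 0 0 [255, 157, 150, 255, 249, 248, 248, 248, 248, 247, 248, 248, 248, 249, 248, 248, 248, 255]
scene 0 7 [26, 30, 16, 251, 234, 237, 251, 250, 249, 250, 250, 250, 250, 250, 250, 250, 250, 255]
scene 0 9 [25, 33, 16, 254, 237, 238, 236, 238, 236, 236, 244, 252, 251, 251, 251, 251, 251, 255]
scene 12 0 [255, 224, 203, 255, 248, 247, 248, 248, 248, 248, 248, 248, 248, 249, 249, 249, 249, 253]
scene 12 7 [1, 17, 139, 253, 234, 231, 252, 250, 249, 250, 250, 250, 250, 250, 250, 250, 250, 253]
scene 12 9 [1, 8, 142, 254, 239, 237, 235, 237, 237, 238, 245, 252, 251, 251, 252, 252, 252, 254]
```

The faint dark band under the cover has grown by about 20 mm, touching the first one, so the medium battery is in place 2. Grasping the slim one.

Call:
{"fn": "play_rows", "kwargs": {"commands": [{"dp": [0, 0, 0.04], "twist": [0, 0, 0.2], "gripper": 0.045}, {"dp": [0, 0, 0.04], "twist": [0, 0, 0], "gripper": 0.045}, {"dp": [0, 0, 0.035], "twist": [0, 0, 0], "gripper": 0.045}, {"dp": [0, 0, 0.022], "twist": [0, 0, 0], "gripper": 0.045}, {"dp": [0, 0, 0.01], "twist": [0, 0, 0], "gripper": 0.045}, {"dp": [0, 0, 0], "twist": [0, 0, 0], "gripper": 0.035}, {"dp": [0, 0, 0], "twist": [0, 0, 0], "gripper": 0.025}, {"dp": [0, 0, 0], "twist": [0, 0, 0], "gripper": 0.015}, {"dp": [0, 0, 0], "twist": [0, 0, 0], "gripper": 0.005}, {"dp": [0, 0, 0], "twist": [0, 0, 0], "gripper": 0.002}, {"dp": [0, 0, 0], "twist": [0, 0, 0], "gripper": 0.002}]}}

```text
clock: 19.85
eef_pos: [499.8, -253.7, 203.8]
tool_rot: [2.728, 1.555, 0.002]
ft_force: [-0.1, 0.5, 6.6]
width: 14.8
grasp_force: 30.0
```

```bash
python3 go.py 619.3 147.4 150 22.65
```

```text
t 19.85 pos [ 499.8 -253.7  203.8] tip 4.791280132039731 psi -30.63069348456278 tilt 0.1145738974718113 w 14.77077079422788 gf 30.00127136707306 F [-0.1  0.5  6.6]
twist_z -53.280693484562775 then dp mm 324.10051465577357 264.77181645028423 -145.20871986796027  now-axes [ 406.  -101.2 -145.4]
```

Call:
{"fn": "play_rows", "kwargs": {"commands": [{"dp": [0, 0, -0.035], "twist": [0, 0, 0], "gripper": 0.002}, {"dp": [0, 0, -0.045], "twist": [0, 0, -7.6], "gripper": 0.002}, {"dp": [0, 0, -0.045], "twist": [0, 0, -7.6], "gripper": 0.002}, {"dp": [0, 0, -0.02], "twist": [0, 0, -7.6], "gripper": 0.002}, {"dp": [0, 0, 0], "twist": [0, 0, -7.6], "gripper": 0.002}, {"dp": [0, 0, 0], "twist": [0, 0, -7.6], "gripper": 0.002}, {"dp": [0, 0, 0], "twist": [0, 0, -7.6], "gripper": 0.002}, {"dp": [0, 0, 0], "twist": [0, 0, -7.7], "gripper": 0.002}, {"dp": [0.036, 0.029, 0], "twist": [0, 0, 0], "gripper": 0.002}, {"dp": [0.036, 0.029, 0], "twist": [0, 0, 0], "gripper": 0.002}, {"dp": [0.036, 0.029, 0], "twist": [0, 0, 0], "gripper": 0.002}, {"dp": [0.036, 0.03, 0], "twist": [0, 0, 0], "gripper": 0.002}, {"dp": [0.036, 0.03, 0], "twist": [0, 0, 0], "gripper": 0.002}, {"dp": [0.036, 0.03, 0], "twist": [0, 0, 0], "gripper": 0.002}, {"dp": [0.036, 0.03, 0], "twist": [0, 0, 0], "gripper": 0.002}, {"dp": [0.036, 0.029, 0], "twist": [0, 0, 0], "gripper": 0.002}, {"dp": [0.036, 0.029, 0], "twist": [0, 0, 0], "gripper": 0.002}, {"dp": [0, 0, 0], "twist": [0, 0, 0], "gripper": 0.002}, {"dp": [0, 0, 0], "twist": [0, 0, 0], "gripper": 0.002}, {"dp": [0, 0, 0], "twist": [0, 0, 0], "gripper": 0.002}]}}

```text
clock: 21.85
eef_pos: [618.8, 146.1, 347.4]
tool_rot: [1.743, 2.613, -0.003]
ft_force: [0.2, 0.5, -0.6]
width: 15.0
grasp_force: 30.0
```

```bash
python3 go.py 619.0 148 133 22.65;python3 - <<'E'
from h import *;import pickle
c=grab('wrist','w10')
p=np.array([590.4,135.5]);a=np.radians(22.65);Rm=np.array([[np.cos(a),-np.sin(a)],[np.sin(a),np.cos(a)]])
col=proj(c,np.r_[Rm@[31,20]+p,150])[0]
for dx in (-4,0): 
    u=int(col[0])+dx; print(u,[(v,int(c['img'][v,u].mean())) for v in range(170,225)])
for v in (195,198,201,204): print(v,(back(c,[(col[0],v)],144)[:,:2]-p)@Rm)
E
```

```text
t 21.85 pos [618.8 146.1 347.4] tip 148.39672358477338 psi 22.584045476977124 tilt 0.11334787209303009 w 14.971263398887931 gf 29.999450147151947 F [ 0.2  0.5 -0.6]
twist_z -0.06595452302287441 then dp mm 1.7269763120198827 0.9161013089996303 15.396723584773383  now-axes [ 1.7  0.9 15.4]
314 [(170, 132), (171, 133), (172, 133), (173, 127), (174, 141), (175, 188), (176, 220), (177, 222), (178, 209), (179, 177), (180, 161), (181, 160), (182, 162), (183, 159), (184, 160), (185, 158), (186, 158), (187, 158), (188, 157), (189, 159), (190, 158), (191, 157), (192, 157), (193, 159), (194, 158), (195, 158), (196, 156), (197, 159), (198, 155), (199, 157), (200, 158), (201, 159), (202, 163), (203, 143), (204, 113), (205, 118), (206, 129), (207, 126), (208, 114), (209, 102), (210, 103), (211, 106), (212, 138), (213, 161), (214, 151), (215, 149), (216, 151), (217, 160), (218, 120), (219, 43), (220, 53), (221, 55), (222, 53), (223, 55), (224, 55)]
318 [(170, 133), (171, 131), (172, 135), (173, 131), (174, 138), (175, 188), (176, 221), (177, 223), (178, 208), (179, 175), (180, 158), (181, 163), (182, 162), (183, 166), (184, 164), (185, 155), (186, 156), (187, 158), (188, 155), (189, 155), (190, 157), (191, 158), (192, 159), (193, 157), (194, 159), (195, 160), (196, 158), (197, 158), (198, 158), (199, 157), (200, 160), (201, 161), (202, 143), (203, 108), (204, 93), (205, 142), (206, 184), (207, 182), (208, 158), (209, 113), (210, 99), (211, 99), (212, 151), (213, 180), (214, 162), (215, 162), (216, 160), (217, 170), (218, 133), (219, 54), (220, 52), (221, 55), (222, 56), (223, 55), (224, 55)]
195 [[31.00490461 26.46298054]]
198 [[31.0015279  24.74628971]]
201 [[30.99813499 23.02130757]]
204 [[30.99472575 21.28796865]]
```

Call:
{"fn": "play_rows", "kwargs": {"commands": [{"dp": [0.0019, 0.0009, 0.006], "twist": [0, 0, 0], "gripper": 0.002}, {"dp": [0, 0, 0.006], "twist": [0, 0, 0], "gripper": 0.002}, {"dp": [0, 0, 0.005], "twist": [0, 0, 0], "gripper": 0.002}, {"dp": [0, 0, 0.004], "twist": [0, 0, 0], "gripper": 0.002}, {"dp": [0, 0, 0.003], "twist": [0, 0, 0], "gripper": 0.002}]}}

```text
clock: 22.4
eef_pos: [619.0, 149.6, 323.1]
tool_rot: [-1.741, -2.614, 0.001]
ft_force: [0.3, 0.9, -0.5]
width: 15.2
grasp_force: 30.0
```

Call:
{"fn": "play_rows", "kwargs": {"commands": [{"dp": [0, 0, 0.004], "twist": [0, 0, 0], "gripper": 0.002}, {"dp": [0, 0, 0.004], "twist": [0, 0, 0], "gripper": 0.002}, {"dp": [0, 0, 0.003], "twist": [0, 0, 0], "gripper": 0.002}, {"dp": [0, 0, 0.002], "twist": [0, 0, 0], "gripper": 0.002}, {"dp": [0, 0, 0], "twist": [0, 0, 0], "gripper": 0.002}]}}

```text
clock: 22.9
eef_pos: [619.1, 149.5, 310.4]
tool_rot: [1.742, 2.614, -0.001]
ft_force: [0.3, -1.3, -0.7]
width: 15.1
grasp_force: 30.0
```

Call:
{"fn": "play_rows", "kwargs": {"commands": [{"dp": [0, 0, 0], "twist": [0, 0, 0], "gripper": 0.025}, {"dp": [0, 0, 0], "twist": [0, 0, 0], "gripper": 0.032}, {"dp": [0, 0, 0], "twist": [0, 0, 0], "gripper": 0.032}, {"dp": [0, 0, 0], "twist": [0, 0, 0], "gripper": 0.032}, {"dp": [0, 0, -0.015], "twist": [0, 0, 0], "gripper": 0.032}, {"dp": [0, 0, -0.02], "twist": [0, 0, 0], "gripper": 0.032}, {"dp": [0, 0, -0.01], "twist": [0, 0, 0], "gripper": 0}, {"dp": [0, 0, 0], "twist": [0, 0, 0], "gripper": 0}, {"dp": [0, 0, 0], "twist": [0, 0, 0], "gripper": 0}, {"dp": [0, 0, 0], "twist": [0, 0, 0], "gripper": 0}, {"dp": [0, 0, 0], "twist": [0, 0, 0], "gripper": 0}]}}

```text
clock: 24.0
eef_pos: [618.8, 149.6, 354.9]
tool_rot: [-1.741, -2.614, 0.002]
ft_force: [-0.2, -0.3, -0.1]
width: 0.6
grasp_force: 0.0
```

```bash
python3 shaft.py
```

```text
105 18 [53, 61, 49, 48, 166, 159, 158, 164]
105 10 [69, 66, 64, 51, 166, 157, 159, 162]
105 2 [67, 65, 66, 45, 225, 133, 254, 158]
105 -5 [69, 75, 76, 42, 251, 248, 249, 250]
112 18 [63, 68, 63, 50, 166, 158, 158, 163]
112 10 [68, 67, 63, 49, 167, 159, 158, 161]
112 2 [69, 67, 68, 41, 251, 248, 249, 252]
112 -5 [74, 94, 69, 76, 254, 255, 249, 250]
118 18 [66, 65, 65, 50, 166, 159, 157, 162]
118 10 [67, 70, 66, 56, 168, 158, 159, 162]
118 2 [66, 66, 65, 50, 250, 248, 249, 250]
118 -5 [74, 99, 127, 94, 112, 111, 248, 250]
24.05 [618.87235854 149.67446178 354.92316099] 155.92316099075708 0.39166214538905303 [0.70359901 0.09024703 0.60549152]
```

Call:
{"fn": "play_rows", "kwargs": {"commands": [{"dp": [-0.002, -0.002, 0.015], "twist": [0, 0, 0], "gripper": 0}, {"dp": [0, 0, 0.017], "twist": [0, 0, 0], "gripper": 0}, {"dp": [0, 0, 0.006], "twist": [0, 0, 0], "gripper": 0}, {"dp": [0, 0, 0.006], "twist": [0, 0, 0], "gripper": 0}, {"dp": [0, 0, 0.006], "twist": [0, 0, 0], "gripper": 0}]}}

```text
clock: 24.55
eef_pos: [618.7, 147.6, 306.1]
tool_rot: [1.74, 2.614, 0.004]
ft_force: [2.3, 0.6, 2.9]
width: 0.8
grasp_force: 1.9
```

Call:
{"fn": "play_rows", "kwargs": {"commands": [{"dp": [0, 0, 0.006], "twist": [0, 0, 0], "gripper": 0}, {"dp": [0, 0, 0.006], "twist": [0, 0, 0], "gripper": 0}, {"dp": [0, 0, 0.006], "twist": [0, 0, 0], "gripper": 0}]}}

```text
clock: 24.85
eef_pos: [620.7, 148.5, 290.1]
tool_rot: [1.738, 2.61, 0.014]
ft_force: [2.8, 1.0, 14.5]
width: 0.2
grasp_force: 9.7
```

Call:
{"fn": "play_rows", "kwargs": {"commands": [{"dp": [0, 0, 0.006], "twist": [0, 0, 0], "gripper": 0}, {"dp": [0, 0, 0.006], "twist": [0, 0, 0], "gripper": 0}, {"dp": [0, 0, 0], "twist": [0, 0, 0], "gripper": 0}, {"dp": [0, 0, 0], "twist": [0, 0, 0], "gripper": 0}]}}

```text
clock: 25.25
eef_pos: [620.7, 148.5, 277.8]
tool_rot: [1.738, 2.61, 0.014]
ft_force: [6.4, 2.6, 4.0]
width: 0.3
grasp_force: 8.5
```

Call:
{"fn": "play_rows", "kwargs": {"commands": [{"dp": [0, 0, -0.02], "twist": [0, 0, 0], "gripper": 0}, {"dp": [0, 0, -0.04], "twist": [0, 0, 0], "gripper": 0}, {"dp": [0, 0, -0.04], "twist": [0, 0, 0], "gripper": 0}, {"dp": [-0.04, -0.03, 0], "twist": [0, 0, 0], "gripper": 0}, {"dp": [-0.04, -0.03, 0], "twist": [0, 0, 0], "gripper": 0}, {"dp": [-0.04, -0.03, 0], "twist": [0, 0, 0], "gripper": 0}, {"dp": [-0.04, -0.03, 0], "twist": [0, 0, 0], "gripper": 0}, {"dp": [-0.04, -0.03, 0], "twist": [0, 0, 0], "gripper": 0}, {"dp": [-0.04, -0.03, 0], "twist": [0, 0, 0], "gripper": 0}, {"dp": [0, 0, 0], "twist": [0, 0, 0], "gripper": 0}, {"dp": [0, 0, 0], "twist": [0, 0, 0], "gripper": 0}]}}

```text
clock: 26.35
eef_pos: [543.7, -145.2, 375.5]
tool_rot: [-1.746, -2.611, 0.001]
ft_force: [0.3, 0.5, 0.0]
width: 0.6
grasp_force: 0.0
```

Run:
```python
from h import *
t=grab('top');d=grab('scene');p=np.array([590.4,135.5]);a=np.radians(22.65);Rm=np.array([[np.cos(a),-np.sin(a)],[np.sin(a),np.cos(a)]])
for n,q in(('top',t),('scene',d)):
  for y in(-12,0,12):
      r=[]
      for x in range(-60,12,4):
        u=proj(q,np.r_[Rm@[x,y]+p,12+(x+55)*.364+30])[0].round().astype(int);r.append(int(q['img'][u[1],u[0]].mean()))
      print(n,y,r)
k=lambda i,x,y,w,h,f:cv2.resize(i[y:y+h,x:x+w],None,fx=f,fy=f,interpolation=cv2.INTER_CUBIC)
cv2.imwrite('pics/m9.png',np.hstack([k(d['img'],215,205,75,70,6),k(t['img'],245,145,60,70,6)]))
```

```text
top -12 [35, 59, 148, 216, 216, 214, 212, 213, 215, 215, 213, 214, 215, 215, 220, 237, 237, 238]
top 0 [109, 53, 161, 217, 216, 213, 213, 214, 216, 215, 213, 214, 215, 215, 224, 236, 237, 238]
top 12 [118, 27, 96, 217, 215, 213, 213, 212, 216, 217, 213, 212, 215, 217, 228, 236, 237, 233]
scene -12 [20, 28, 65, 242, 237, 235, 234, 235, 236, 237, 236, 235, 237, 238, 248, 251, 250, 253]
scene 0 [31, 37, 14, 253, 238, 235, 235, 237, 235, 236, 234, 235, 237, 238, 251, 251, 250, 255]
scene 12 [0, 22, 141, 254, 236, 236, 236, 236, 236, 238, 237, 238, 237, 236, 246, 251, 251, 254]
```

View pics/m9.png

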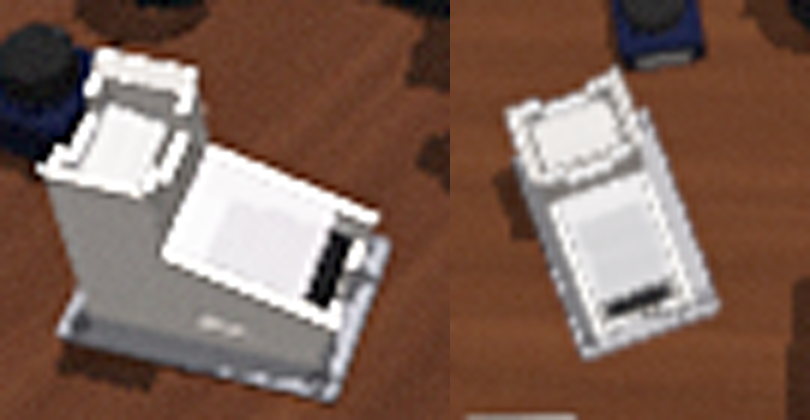

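The band has grown by another 15 mm or so, which makes three batteries in line. The shaft is empty with the flap shut, and the arm is clear.

```bash
python3 -c "
from workcell import job;print(job.sign_off())"
```

```text
the job is handed in; nothing more can be done
None
```

All three batteries are loaded in order (thick, medium, slim), the camera views show the flap shut, and the job was handed in with the arm clear at about 26 s; sign-off gave no verdict, and I didn't measure the bystanders at the end.

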